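# Lock the balm tins into the packing tray

### The arm

A 7-joint arm with a two-finger parallel gripper is mounted at the origin on a cart in front of the work surface, level with it; the furniture and walls round the work are solid. World frame = base frame: x ahead of the robot, y to its left, z up, the work surface at z = 0. Lengths are in m, angles in rad, forces in N, time in s.
With the tool pointing down it reaches from about 0.4 to 0.85 m from the base axis. Payload 10.4 kg.
Tool frame: the origin (TCP) lies at the centre of the arm's flange, where the gripper is bolted on; the fingertips stand 173 mm ahead of it and the grasp point (between the pads) lies 155 mm ahead of it; z points along the fingers, y is the line along which they close (so a half turn about z gives the same grasp; the last joint's range is limited). The gripper opens to 85 mm and grips with 20 to 120 N. Pads are 22 mm wide; open, the fingers measure 114 mm over their backs; the gripper's body (76 mm by 85 mm) begins 54 mm behind the grasp point. The pads swing forward as they close: fully open they stand 13 mm farther back than shut.
Start: joints at [-1.259, 0.332, -0.065, 1.46, 0.022, 1.35, -0.088], TCP at [0.205, 0.59, 0.405] pointing down, gripper open.
Joint ranges: [-2.6, 2.6], [-0.5, 2.12], [-1.47, 1.34], [0.16, 2.42], [-1.27, 4.41], [0.06, 2.06], [-2.6, 2.6]. Speed limits (rad/s): [2.22, 2.22, 2.79, 2.79, 3.14, 3.14, 3.14].

### API

Orientations are given as a unit quaternion [x, y, z, w].
In Python, from workcell import manip, viewer, finder gives the robot as it stands.
- The arm moves only by the tool arm_command, never from a script. Its argument "plan" is a list of rows, each an object with "dp": the shift along the tool's x, y, z in mm, a list of three; "spin": the turn about the tool's z in rad. A call has 1 to 5 rows; each row shifts and turns the commanded pose from where the row before left it, along the tool's axes as they then stand; what a row does not reach is not made up. A row lasts 1/10 s, in which the tool goes at most 50 mm and 8.59 degrees, less where a joint would pass 70% of its speed; a pose out of reach is approached as far as the arm can. A call is refused whole if a number of a shift passes 50 or a number of a turn 0.15, either way. A call with a gripper value outside its range is refused whole. "grip" is the closure, from -1 (fully open) to 1 (shut), set as the call begins (left out, the last holds). The fingers move at their own pace and stop on an object; "newtons" is the grip in N (left out, the last holds). Time passes only in rows, so rows that do not move let the fingers close. It gives the time, the measured TCP pose, the force, the opening and the grip force at its end, in the units of the state.
- manip.get_obs(): the state, without advancing time (a new reading comes with each control period).
- viewer.camera(name): name is "scene" or "top"; returns the picture (480x640x3 uint8, blue, green, red); there is no depth.
- viewer.camera_params(name): a dict with "vertical_fov" (degrees; the focal length in pixels is half the picture's height over the tangent of half this angle, whatever the lens; pixels are square), "cx", "cy" (the principal point, pixels), "R" (3x3) and "t" (3): a world point X has camera coordinates R X + t. Camera axes: x right, y down, z forward; pixel columns grow to the right and rows downward; lengths in m; the calibration is good to about 2 mm. A picture is of the moment at which its call begins. camera_params takes no time and is no camera call.
- manip.hand_in(): hands the job in; it is judged then, once.
Trained networks look in the newest picture that a camera, given by its name, has taken for a name from the list of things; names that differ only in an ending like _2 or _b are one class to them, and where a whole thing is asked for, a point or a joint stands for the part that bears it (a point fixed in the world has none). Each returns a list of dicts, best first, with "score" (0 to 1); they miss things now and then, are a little off and sometimes report something else, mostly with a low value. They report only what shows in the picture. A call takes as long as a camera call.
- finder.find_in(camera, thing): "position" ([x, y, z] in m, in world coordinates, good to about 4 mm: the middle of the surface that is visible of it).
The state is a dict: "clock": time; "joint_pos": joint angles; "joint_velocities": joint speeds; "tau": joint torques, N m; "position": TCP position; "ee_rot": TCP orientation; "ft_force": force on the tool from outside, world axes, zero at the start; "torque": the same for the moment, N m; "grip_width": opening from 0.0 (shut) to 1.0 (fully open); "grasp_force": force on a finger pad.
Only numpy, scipy, OpenCV 4.12 (cv2) and the standard library are available. Lean on these libraries where they do the work, as an engineer would, in place of code of your own. Each camera call takes 0.05 s, during which the arm holds its last target. There are 200 camera calls.

### The job

Lift the timer off the packing tray and stand it upright, wholly on the round cork mat. Only then swing the tray's keeper bar shut by its red knob until it snaps home in its catch, so that the four tins are locked in. Leave the tins standing in their places.

Things in the scene. Friction and masses are not known exactly. Their poses are not given: they have to be found in the camera images.
- tray: Packing tray, fixed: aluminium plate, its top 8 mm over the table, open at the front, 28 mm high fences round the four tins at its rear. Origin on the table, midway under the shut keeper bar; +x to the rear (away from the robot), +y left along the shut bar, z up. The plate spans x -110..165, y -105..105 mm. The shelf's uprights, 18 mm wide, stand at x 150, y +-94 mm.
- shelf_edge (a point): Middle of the front edge of the tray's blue shelf (bamboo lids on top), on its underside, 230 mm over the table. The shelf spans tray x -15..167, y +-103 mm, so it stands right above the shut bar's knob: there the gripper must come in under this edge, leaning back to the robot by 20 to 50 degrees.
- catch (a point): Top of the grey catch block with a spring ball that takes the bar's end, 22 mm over the table, at tray (-4, 78 mm). The block spans tray x -19..13, y 67..89 mm; the stop at its rear is 38 mm high.
- keeper (a joint): Angle of the steel keeper bar, rad: 0 shut on its stop, 1.05 to 1.25 at the start, at most 1.4. Bar 12 x 12 mm, 178 mm long, swings level 30 to 43 mm over the table. In the tray's frame it points from the hinge along (-sin a, cos a); shutting is clockwise from above. Stays where left. From 0.10 rad a spring ball resists (6 N at the knob), then it snaps home.
- keeper_knob (a point): Grip point on the axis of the bar's upright red knob: a cylinder of 18 mm diameter, 50 to 90 mm over the table, this point 75 mm over the table and 145 mm from the hinge axis. Turns with the bar.
- keeper_hinge (a point): Point on the keeper bar's upright hinge axis, 36 mm over the table; in the tray's frame at (0, -90 mm).
- timer: White round dial timer with a fixed red grip on top, standing on the front of the tray in the keeper bar's path. Body 64 mm diameter and 22 mm high, dial 54 mm diameter up to 27 mm, red grip 8 x 40 mm (long along its y) up to 38 mm. 110 g. Origin at the centre of its underside, z up.
- mat: Round cork mat lying fixed on the free left part of the table, 140 mm diameter, 5 mm thick. Origin at the centre of its underside.
- tin_a: Filled open balm tin, bamboo sleeve 70 mm diameter and 24 mm high, whole tin 31 mm high, standing loose on the tray, front left seen from the robot. Origin at the centre of its underside, z up.
- tin_b: Filled open balm tin, bamboo sleeve 70 mm diameter and 24 mm high, whole tin 31 mm high, standing loose on the tray, front right seen from the robot. Origin at the centre of its underside, z up.
- tin_c: Filled open balm tin, bamboo sleeve 70 mm diameter and 24 mm high, whole tin 31 mm high, standing loose on the tray, rear left seen from the robot. Origin at the centre of its underside, z up.
- tin_d: Filled open balm tin, bamboo sleeve 70 mm diameter and 24 mm high, whole tin 31 mm high, standing loose on the tray, rear right seen from the robot. Origin at the centre of its underside, z up.

How it is judged:
On the way, in this order (a step that is already met when the one before it is completed fails the run):
1. the timer stands upright on the cork mat, let go, with the keeper bar still open (horizontal distance between timer and mat below 0.04 m and height (world z) of timer between 0.002 and 0.012 m and angle between timer's own z axis and vertical below 0.15 rad and linear speed of timer below 0.03 m/s and contact force between the fingers and timer below 0.1 N and value of joint keeper above 0.8 rad), for 0.2 s.
2. the keeper bar is shut in its catch (value of joint keeper below 0.03 rad), for 0.2 s.
At the end, for the whole second after the job is handed in: The keeper bar is within 0.03 rad of fully shut, the timer stands upright, at rest and let go, on the cork mat (its centre within 40 mm of the mat's centre), and the four tins stand upright within 20 mm of where they were (horizontal distance between timer and mat below 0.04 m and height (world z) of timer between 0.002 and 0.012 m and angle between each of timer, tin_a, tin_b, tin_c, tin_d's own z axis and vertical below 0.15 rad and linear speed of timer below 0.03 m/s and contact force between the fingers and timer below 0.1 N and value of joint keeper below 0.03 rad and distance of each of tin_a, tin_b, tin_c, tin_d from where it was at the start of the episode below 0.02 m); the robot touches nothing.
It fails at once if the bar is swung in (under 0.8 rad) while the timer is not yet on the mat (value of joint keeper below 0.8 rad and horizontal distance between timer and mat above 0.1 m).
It fails at once if the timer is tipped over (angle between timer's own z axis and vertical above 0.8 rad).
It fails at once if a tin in the tray is knocked over (angle between any of tin_a, tin_b, tin_c, tin_d's own z axis and vertical above 0.5 rad).
It also fails if it takes over 58 s, if anything falls off the work surface, if the arm or the gripper's body presses on something with over 40 N, if the wrist force passes 120 N, or if a joint passes its speed limit or range.

## Working session

There is one attempt and no reset: what is moved stays moved. The work goes in short steps, Python scripts to look and compute and a tool call to move; the robot and the scene stay as the last step left them, time stands still between calls to the robot, and variables do not carry over. Pictures are saved under pics/ and viewed, at most 10 in all, crops included, and the job is handed in when it is done.

Besides the shell and the picture viewer there is one more tool, called after "Request:" as a command line: name --argument value ..., lists and objects as JSON in quotes. arm_command: Moves the arm, as the interface text tells. Its arguments: {"type":"object","properties":{"plan":{"type":"array","items":{"type":"object","properties":{"dp":{"type":"array","items":{"type":"number"}},"spin":{"type":"number"}}}},"grip":{"type":"number"},"newtons":{"type":"number"}},"required":["plan"]}

```bash
mkdir -p pics; ls; cat > h.py <<'E'
import numpy as np, cv2
from workcell import manip, viewer, finder
from scipy.spatial.transform import Rotation as R
def pose():
    o=manip.get_obs(); return np.array(o['position']), R.from_quat(o['ee_rot']), o
def ray(cam,u,v,z):
    p=viewer.camera_params(cam); f=240/np.tan(np.radians(p['vertical_fov'])/2)
    Rm=np.array(p['R']);t=np.array(p['t']);d=Rm.T@np.array([(u-p['cx'])/f,(v-p['cy'])/f,1]);c=-Rm.T@t
    return c+d*(z-c[2])/d[2]
def proj(cam,X):
    p=viewer.camera_params(cam); f=240/np.tan(np.radians(p['vertical_fov'])/2)
    c=np.array(p['R'])@np.array(X)+np.array(p['t']); return c[:2]/c[2]*f+[p['cx'],p['cy']]
E
python3 - <<'E'
from h import *
for c in ['scene','top']:
    cv2.imwrite(f'pics/{c}0.png',viewer.camera(c)); p=viewer.camera_params(c); print(c,p['vertical_fov'],-np.array(p['R']).T@np.array(p['t']), p['cx'],p['cy'])
    for n in ['timer','mat','keeper_knob','keeper_hinge','catch','shelf_edge','tin_a']:
        print(n,[(np.round(d['position'],3).tolist(),round(d['score'],2)) for d in finder.find_in(c,n)[:4]])
p,r,o=pose(); print(p,np.round(r.as_matrix(),3),o['clock'],o['grip_width'])
E
```

```text
pics
scene 50.41957473104162 [-0.02533129 -1.06551479  0.69635812] 329.3980142529139 244.0406030249611
timer [([0.481, -0.286, 0.034], 0.62)]
mat [([0.55, 0.293, -0.001], 0.85)]
keeper_knob [([0.432, -0.371, 0.043], 0.93)]
keeper_hinge [([0.576, -0.389, 0.083], 0.77), ([0.643, -0.41, 0.031], 0.58)]
catch [([0.572, -0.381, 0.085], 0.73)]
shelf_edge [([0.575, -0.387, 0.08], 0.67)]
tin_a [([0.588, -0.313, 0.034], 0.96), ([0.655, -0.336, 0.036], 0.96), ([0.641, -0.408, 0.034], 0.72), ([0.572, -0.392, 0.037], 0.59)]
top 53.21170495548243 [0.13475652 0.18908053 1.2449787 ] 318.0642511586159 249.5166276895822
timer [([0.488, -0.271, 0.03], 0.74), ([0.576, -0.376, 0.04], 0.37)]
mat [([0.546, 0.302, 0.004], 0.82), ([0.434, -0.363, 0.046], 0.31)]
keeper_knob [([0.434, -0.365, 0.044], 0.72), ([0.486, -0.268, 0.032], 0.64)]
keeper_hinge [([0.575, -0.336, 0.233], 0.96)]
catch [([0.576, -0.335, 0.233], 0.93)]
shelf_edge [([0.576, -0.331, 0.23], 0.7), ([0.55, 0.302, 0.003], 0.18)]
tin_a [([0.581, -0.375, 0.039], 0.77), ([0.593, -0.302, 0.037], 0.61), ([0.669, -0.305, 0.028], 0.47)]
[0.20536163 0.59029748 0.40474488] [[-0.944  0.329  0.   ]
 [ 0.329  0.944  0.   ]
 [ 0.     0.    -1.   ]] 0.8 0.9971994625078275
```

```bash
python3 - <<'E'
from h import *
a=cv2.imread('pics/scene0.png'); b=cv2.imread('pics/top0.png')
u=proj('scene',[.52,-.33,.05]);v=proj('top',[.52,-.33,.05]);print(u,v)
def crop(i,c,w,h,s):
    x=int(np.clip(c[0]-w/2,0,640-w));y=int(np.clip(c[1]-h/2,0,480-h));print(x,y);return cv2.resize(i[y:y+h,x:x+w],None,fx=s,fy=s,interpolation=cv2.INTER_CUBIC)
cv2.imwrite('pics/c1.png',crop(a,u,260,195,3));cv2.imwrite('pics/c2.png',crop(b,v,200,150,4))
E
```

```text
[371.27871966 348.73581912] [431.01112133 239.31204119]
241 251
331 164
```

View pics/c1.png

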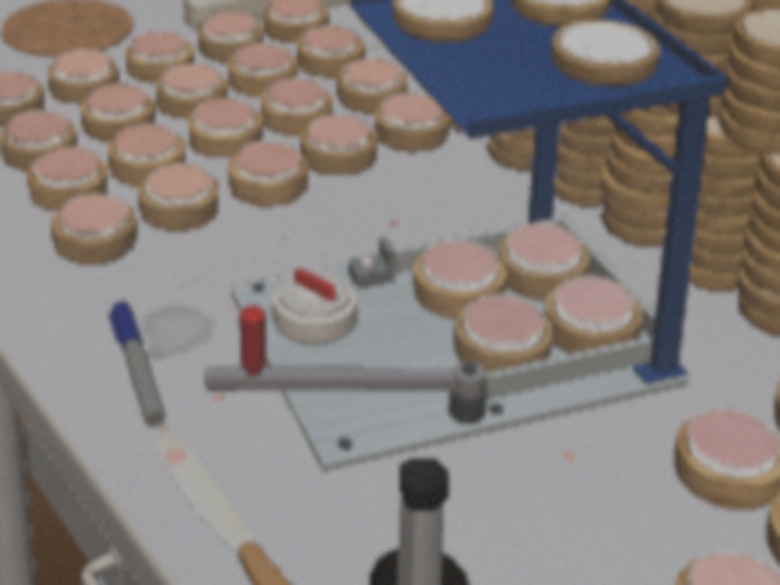

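View pics/c2.png

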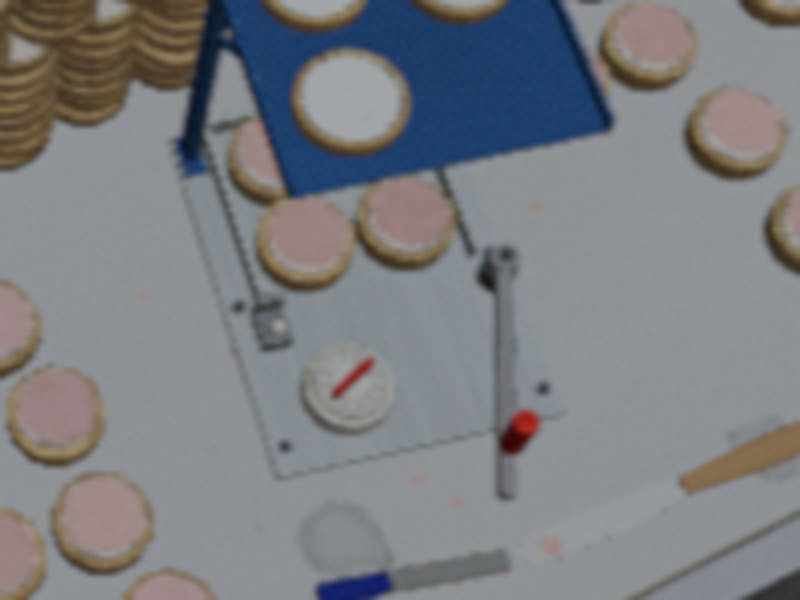

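View pics/scene0.png

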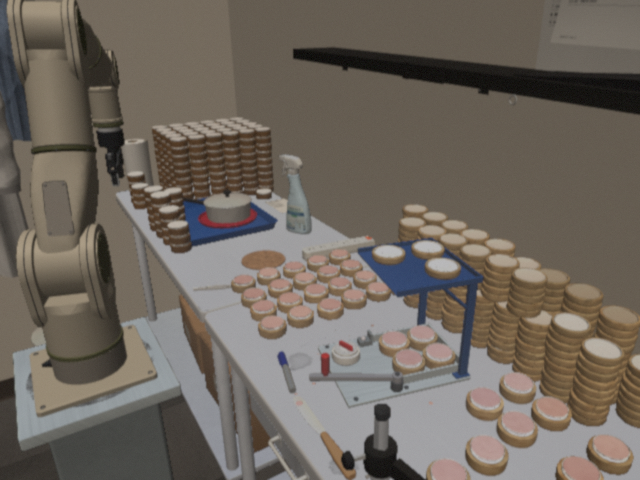

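The pictures show the timer at crop (348,388) with its red grip running diagonally. The bar is open, with its knob at (525,423). The hinge is at (503,257) and the catch at (270,330).

```bash
cat > m.py <<'E'
from h import *
T=lambda u,v,z: ray('top',331+u/4,164+v/4,z)[:2]
S=lambda u,v,z: ray('scene',241+u/3,251+v/3,z)[:2]
E
python3 - <<'E'
from m import *
np.set_printoptions(precision=4,suppress=True)
for n,a,b in [('grip1',T(333,397,.046),S(297,272,.046)),('grip2',T(372,361,.046),S(333,296,.046)),('knobtop',T(527,420,.09),S(253,312,.09)),
 ('knobbot',T(514,443,.05),S(253,370,.046)),('hinge',T(503,255,.05),S(467,370,.05)),('catch',T(272,328,.022),S(370,262,.022)),
 ('FL',T(278,478,.008),S(237,292,.008)),('FR',T(565,412,.008),S(323,467,.008)),('barend',T(507,497,.043),S(207,372,.043)),
 ('RL',T(172,140,.008),0),('RR',0,S(687,380,.008)),('shelfFL',T(292,195,.23),S(470,128,.23)),('shelfFR',T(611,127,.23),S(720,80,.23))]: print(n,a,b)
im=cv2.imread('pics/top0.png')
E
```

```text
grip1 [ 0.4801 -0.2532] [ 0.4803 -0.2673]
grip2 [ 0.4912 -0.2907] [ 0.4862 -0.3062]
knobtop [ 0.3976 -0.3407] [ 0.397  -0.3445]
knobbot [ 0.3966 -0.3422] [ 0.3945 -0.3475]
hinge [ 0.5185 -0.4129] [ 0.5124 -0.4271]
catch [ 0.5513 -0.251 ] [ 0.5538 -0.2564]
FL [ 0.4561 -0.2025] [ 0.4568 -0.2187]
FR [ 0.4095 -0.4052] [ 0.4068 -0.4145]
barend [ 0.3678 -0.32  ] [ 0.3692 -0.3297]
RL [ 0.7229 -0.2675] 0
RR 0 [ 0.6707 -0.4755]
shelfFL [ 0.5516 -0.2314] [ 0.5108 -0.4195]
shelfFR [ 0.5053 -0.429 ] [ 0.6891 -0.4561]
```

```bash
python3 - <<'E'
from m import *
for c in ['scene','top']:
    p=viewer.camera_params(c); print({k:v for k,v in p.items() if k not in('R','t')}); print(np.linalg.det(p['R']))
p,r,o=pose()
# known: gripper tips
X=p+r.apply([0,0,.173]); print(X,proj('scene',X),proj('top',X), proj('top',p), proj('scene',p))
E
```

```text
{'vertical_fov': 50.41957473104162, 'cx': 329.3980142529139, 'cy': 244.0406030249611}
1.0
{'vertical_fov': 53.21170495548243, 'cx': 318.0642511586159, 'cy': 249.5166276895822}
1.0000000000000016
[0.20536599 0.59031393 0.23174488] [118.83798968 184.63585406] [112.37452027 536.66884776] [ 65.98182825 551.55188779] [108.71053537 128.9745154 ]
```

View pics/top0.png

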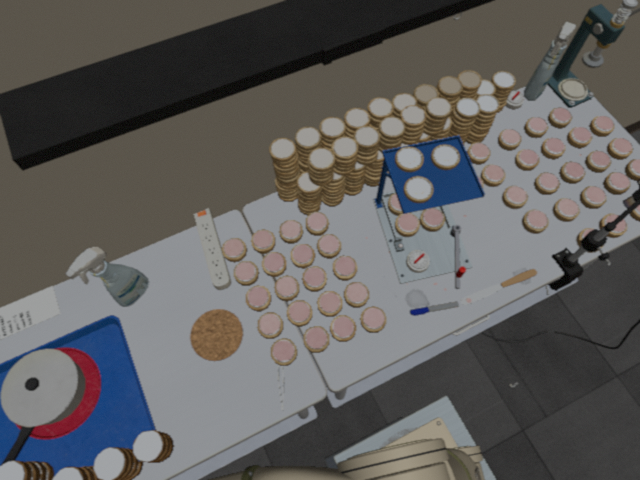

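```bash
python3 - <<'E'
from m import *
from scipy.optimize import least_squares
np.set_printoptions(precision=4,suppress=True)
P={'FL':(-.11,.105,.008),'FR':(-.11,-.105,.008),'RL':(.165,.105,.008),'RR':(.165,-.105,.008),'h':(0,-.09,.050),'c':(-.004,.078,.022),'sFL':(-.015,.103,.232),'sFR':(-.015,-.103,.232),'sRR':(.167,-.103,.232)}
top={'FL':(278,478),'FR':(565,412),'RL':(172,140),'h':(503,255),'c':(272,328),'sFL':(292,195),'sFR':(611,127)}
sc={'FL':(237,292),'FR':(323,467),'RR':(687,380),'h':(467,370),'c':(370,262),'sFR':(470,128),'sRR':(720,80)}
obs=[('top',k,(331+u/4,164+v/4)) for k,(u,v) in top.items()]+[('scene',k,(241+u/3,251+v/3)) for k,(u,v) in sc.items()]
prm={c:viewer.camera_params(c) for c in('top','scene')}
def pj(c,X,k1):
    p=prm[c];f=240/np.tan(np.radians(p['vertical_fov'])/2);q=np.array(p['R'])@X+np.array(p['t']);n=q[:2]/q[2]
    return n*(1+k1*(n@n))*f+[p['cx'],p['cy']]
def W(x,l): 
    c,s=np.cos(x[2]),np.sin(x[2]); l=np.array(l); return np.array([x[0]+c*l[0]-s*l[1],x[1]+s*l[0]+c*l[1],l[2]])
def res(x,cams=('top','scene')): return np.concatenate([pj(c,W(x,P[k]),x[3 if c=='top' else 4])-o for c,k,o in obs if c in cams])
for cams in [('top','scene'),('top',),('scene',)]:
    s=least_squares(res,[.53,-.34,-.2,0,0],args=(cams,)); print(cams,s.x); print(s.fun.reshape(-1,2))
    if len(cams)==2: np.save('tray.npy',s.x)
x=np.load('tray.npy')
# timer, knob from both cams with k1
def tri(pts):
    return least_squares(lambda X:np.concatenate([pj(c,np.array([X[0],X[1],z]),x[3 if c=='top' else 4])-o for c,o,z in pts]),[.5,-.3])
t=lambda u,v,z:('top',(331+u/4,164+v/4),z)
q=lambda u,v,z:('scene',(241+u/3,251+v/3),z)
for n,a in [('g1',[t(333,397,.046),q(297,272,.046)]),('g2',[t(372,361,.046),q(333,296,.046)]),('knob',[t(527,420,.09),q(253,312,.09)]),('dial',[t(348,388,.03),q(313,298,.033)])]:
    s=tri(a);print(n,s.x,s.fun,tri(a[:1]).x,tri(a[1:]).x)
E
```

```text
('top', 'scene') [ 0.5395 -0.3317 -0.2244 -0.0656  0.0469]
[[ 0.6521 -0.3111]
 [ 0.3911 -0.592 ]
 [-0.6277  0.0637]
 [ 1.009  -1.0775]
 [ 0.7297 -1.0022]
 [-0.526   1.4783]
 [-0.4933  1.1347]
 [-3.4724 -2.6199]
 [-0.4079 -1.0909]
 [ 1.4741 -1.3405]
 [ 0.6563 -2.7514]
 [-0.6341 -0.0482]
 [-0.51    2.5021]
 [ 2.3482  3.1652]]
('top',) [ 0.5397 -0.331  -0.2312 -0.0458  0.    ]
[[ 0.1    -0.4263]
 [ 0.2951 -0.2314]
 [-0.5573 -0.2054]
 [ 1.0651 -0.8932]
 [ 0.4458 -1.1323]
 [-0.9024  1.2534]
 [-0.2887  1.282 ]]
('scene',) [ 0.5387 -0.3329 -0.2188  0.0101  0.0283]
[[-3.6943 -2.1444]
 [-0.079  -0.7576]
 [ 1.2067 -1.598 ]
 [ 0.8144 -2.5555]
 [-0.8469  0.2688]
 [-0.2061  2.8191]
 [ 2.1884  3.1716]]
g1 [ 0.482  -0.2596] [ 1.3907 -1.5669 -1.1909 -1.7699] [ 0.4797 -0.2538] [ 0.4806 -0.2667]
g2 [ 0.4904 -0.2974] [ 1.8957 -0.7876 -0.5764 -2.4276] [ 0.4907 -0.2915] [ 0.4866 -0.3055]
knob [ 0.3971 -0.3434] [ 0.0674 -0.3875 -0.2697 -0.0516] [ 0.3962 -0.3426] [ 0.3974 -0.3438]
dial [ 0.4858 -0.2777] [ 1.5569 -0.8829 -0.6612 -1.9838] [ 0.4855 -0.2724] [ 0.4831 -0.2846]
```

The tray fits at about (0.54, -0.332) with yaw -0.225, and the bar is at about 1.24 rad. I'll move to a point in front of the timer and refine its position there.

```bash
cat >> h.py <<'E'
def rows(wps,step=40,spin=0,nsp=0):
    """world waypoints -> rows in tool axes (from measured pose)"""
    p,r,_=pose(); n=0; out=[]
    for w in wps:
        w=np.array(w,float); k=max(1,int(np.ceil(np.linalg.norm(w-p)*1000/step)))
        for d in np.diff(np.linspace(p,w,k+1),axis=0):
            s=spin/nsp if n<nsp else 0; n+=1
            out.append((np.round(r.inv().apply(d)*1000,0).astype(int).tolist(),round(s,3))); r=r*R.from_euler('z',s)
        p=w
    for i in range(0,len(out),5): print(out[i:i+5])
def st():
    p,r,o=pose(); m=r.as_matrix(); print(round(o['clock'],2),'p',np.round(p,4),'yang',round(np.arctan2(m[1,1],m[0,1]),3),'z',np.round(m[:,2],3),'F',np.round(o['ft_force'],1),'w',round(o['grip_width'],3),'gf',o['grasp_force'],'q',np.round(o['joint_pos'],2))
E
python3 -c "
from h import *
rows([(.42,.40,.405),(.52,.1,.405),(.446,-.249,.405)],40,.986,10)"
```

```text
[([-33, -14, 0], 0.099), ([-34, -10, 0], 0.099), ([-35, -7, 0], 0.099), ([-36, -3, 0], 0.099), ([-36, 0, 0], 0.099)]
[([-36, 4, 0], 0.099), ([-35, 7, 0], 0.099), ([-34, 11, 0], 0.099), ([-39, -5, 0], 0.099), ([-40, -1, 0], 0.099)]
[([-39, 3, 0], 0), ([-39, 3, 0], 0), ([-39, 3, 0], 0), ([-39, 3, 0], 0), ([-39, 3, 0], 0)]
[([-39, 3, 0], 0), ([-36, -18, 0], 0), ([-36, -18, 0], 0), ([-36, -18, 0], 0), ([-36, -18, 0], 0)]
[([-36, -18, 0], 0), ([-36, -18, 0], 0), ([-36, -18, 0], 0), ([-36, -18, 0], 0), ([-36, -18, 0], 0)]
```

Request:
arm_command --plan '[{"dp":[-33,-14,0],"spin":0.1},{"dp":[-34,-10,0],"spin":0.1},{"dp":[-35,-7,0],"spin":0.1},{"dp":[-36,-3,0],"spin":0.1},{"dp":[-36,0,0],"spin":0.1}]' --grip 0.3 --newtons 60

```text
clock: 1.3
position: [0.34, 0.47, 0.4049]
ee_rot: [0.407, 0.913, 0.0, -0.0]
ft_force: [0.4, 0.9, 0.0]
grip_width: 0.352
grasp_force: 0.0
```

Request:
arm_command --plan '[{"dp":[-36,4,0],"spin":0.1},{"dp":[-35,7,0],"spin":0.1},{"dp":[-34,11,0],"spin":0.1},{"dp":[-39,-5,0],"spin":0.1},{"dp":[-40,-1,0],"spin":0.09}]'

```text
clock: 1.8
position: [0.4442, 0.3226, 0.4046]
ee_rot: [0.617, 0.787, -0.0, 0.0]
ft_force: [0.7, -0.6, -0.8]
grip_width: 0.348
grasp_force: 0.0
```

Request:
arm_command --plan '[{"dp":[-39,3,0],"spin":0},{"dp":[-39,3,0],"spin":0},{"dp":[-39,3,0],"spin":0},{"dp":[-39,3,0],"spin":0},{"dp":[-39,3,0],"spin":0}]'

```text
clock: 2.3
position: [0.5058, 0.1368, 0.405]
ee_rot: [0.615, 0.789, 0.0, 0.0]
ft_force: [1.1, 0.3, -0.1]
grip_width: 0.351
grasp_force: 0.0
```

Request:
arm_command --plan '[{"dp":[-39,3,0],"spin":0},{"dp":[-36,-18,0],"spin":0},{"dp":[-36,-18,0],"spin":0},{"dp":[-36,-18,0],"spin":0},{"dp":[-36,-18,0],"spin":0}]'

```text
clock: 2.8
position: [0.4826, -0.0574, 0.4049]
ee_rot: [0.615, 0.789, 0.0, 0.0]
ft_force: [0.4, -0.1, 0.5]
grip_width: 0.348
grasp_force: 0.0
```

Request:
arm_command --plan '[{"dp":[-36,-18,0],"spin":0},{"dp":[-36,-18,0],"spin":0},{"dp":[-36,-18,0],"spin":0},{"dp":[-36,-18,0],"spin":0},{"dp":[-36,-18,0],"spin":0}]'

```text
clock: 3.3
position: [0.4391, -0.2539, 0.405]
ee_rot: [0.615, 0.789, 0.0, 0.0]
ft_force: [0.4, 1.0, 0.2]
grip_width: 0.349
grasp_force: 0.0
```

```bash
python3 - <<'E'
from h import *
st()
a=viewer.camera('scene');b=viewer.camera('top');st()
p,r,o=pose(); X=p+r.apply([0,0,.173])
for c in('scene','top'): print(c,proj(c,X))
for c in('scene','top'):print([(np.round(d['position'],3).tolist(),round(d['score'],2)) for d in finder.find_in(c,'timer')[:4]])
cv2.imwrite('pics/n1.png',np.hstack([cv2.resize(a[140:440,250:450],None,fx=2,fy=2,interpolation=3),cv2.resize(b[150:450,340:540],None,fx=2,fy=2,interpolation=3)]))
E
```

```text
3.3 p [ 0.4391 -0.2539  0.405 ] yang 0.246 z [ 0.001  0.    -1.   ] F [0.4 1.  0.2] w 0.349 gf 0.0 q [-0.3   0.06  0.77  1.8  -0.04  1.3   0.73]
3.4 p [ 0.4374 -0.2575  0.4052] yang 0.238 z [ 0.001 -0.002 -1.   ] F [ 0.3 -0.6  0.5] w 0.349 gf 0.0 q [-0.3   0.06  0.78  1.8  -0.04  1.3   0.73]
scene [319.72233625 269.19983694]
top [439.0030409  246.33686833]
[]
[([0.485, -0.269, 0.035], 0.72)]
```

View pics/n1.png

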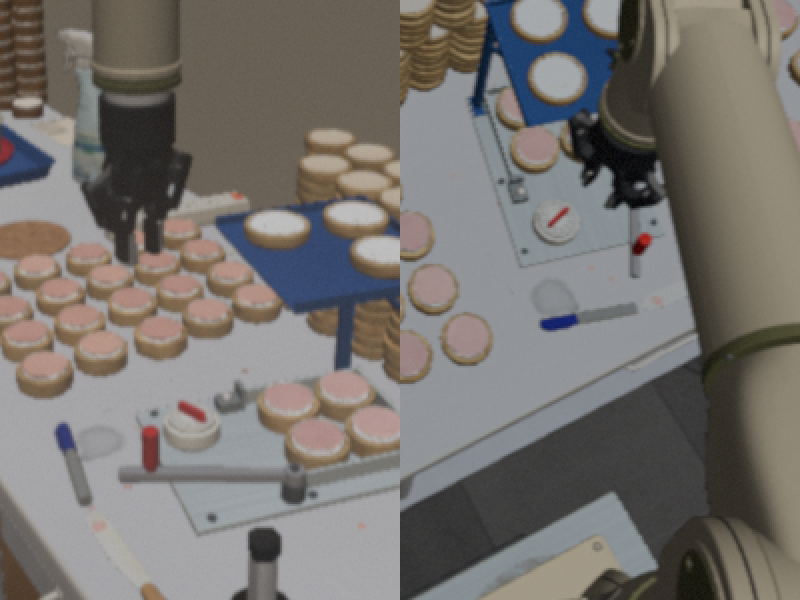

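The fingertips appear at crop (137,256) in the scene view, against a prediction of (139,258), so the scene calibration holds. The wrist is a cylinder of about 42 mm radius. I'll descend in front of the timer and compare again.

Request:
arm_command --plan '[{"dp":[0,2,40]},{"dp":[0,2,40]},{"dp":[0,2,40]},{"dp":[0,2,38]},{"dp":[0,0,0]}]'

```text
invalid input at $.plan[0]: expected keys dp, spin
```

```bash
python3 - <<'E'
from h import *
st()
a=viewer.camera('scene');b=viewer.camera('top');st()
p,r,o=pose(); X=p+r.apply([0,0,.168])
for c in('scene','top'): print(c,proj(c,X))
cv2.imwrite('pics/n2.png',np.hstack([cv2.resize(a[270:390,290:390],None,fx=4,fy=4,interpolation=3),cv2.resize(b[200:320,380:480],None,fx=4,fy=4,interpolation=3)]))
E
```

```text
3.5 p [ 0.4395 -0.253   0.4047] yang 0.244 z [ 0.  0. -1.] F [ 0.4  1.1 -0.4] w 0.351 gf 0.0 q [-0.3   0.06  0.77  1.8  -0.04  1.3   0.73]
3.6 p [ 0.4403 -0.2513  0.4046] yang 0.248 z [ 0.     0.001 -1.   ] F [ 1.1  0.1 -0. ] w 0.35 gf 0.0 q [-0.3   0.06  0.77  1.8  -0.04  1.3   0.73]
scene [319.20536693 265.71481681]
top [436.34412264 245.73200179]
```

View pics/n2.png

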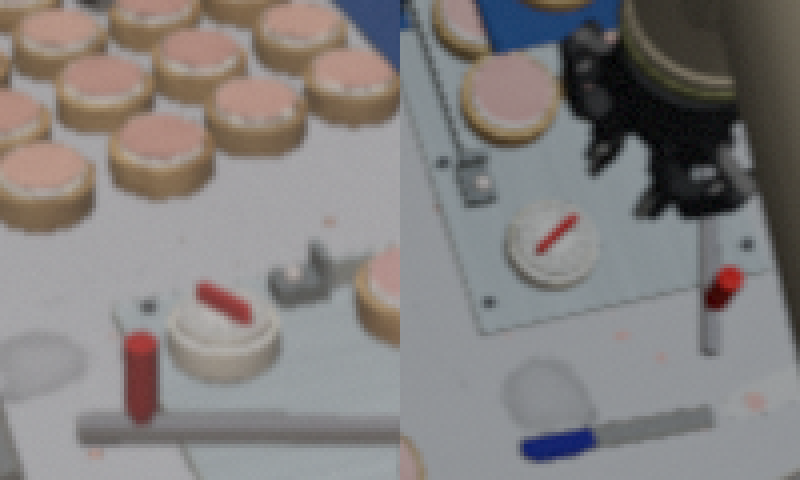

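```bash
python3 - <<'E'
from h import *
print(ray('top',420.4,256.7,.046),ray('top',419.4,258.75,.046),ray('scene',346.25,345,.044))
E
```

```text
[ 0.48931085 -0.27815802  0.046     ] [ 0.48530407 -0.27256313  0.046     ] [ 0.48667912 -0.28277923  0.044     ]
```

Request:
arm_command --plan '[{"dp":[0,2,40],"spin":0},{"dp":[0,2,40],"spin":0},{"dp":[0,2,40],"spin":0},{"dp":[0,2,38],"spin":0},{"dp":[0,0,0],"spin":0}]'

```text
clock: 4.1
position: [0.4467, -0.2479, 0.2426]
ee_rot: [0.614, 0.789, -0.002, -0.004]
ft_force: [-0.3, -0.4, 0.5]
grip_width: 0.352
grasp_force: 0.0
```

```bash
python3 - <<'E'
from h import *
a=viewer.camera('scene');b=viewer.camera('top');st()
p,r,o=pose(); X=p+r.apply([0,0,.168])
for c in('scene','top'): print(c,proj(c,X))
cv2.imwrite('pics/n3.png',np.hstack([cv2.resize(a[270:390,290:390],None,fx=4,fy=4,interpolation=3),cv2.resize(b[200:320,380:480],None,fx=4,fy=4,interpolation=3)]))
E
```

```text
4.2 p [ 0.448  -0.2498  0.2473] yang 0.247 z [-0.001  0.    -1.   ] F [ 0.4 -0.4  0.2] w 0.345 gf 0.0 q [-0.23  0.29  0.74  1.96 -0.24  0.97  0.87]
scene [323.10957028 329.49235898]
top [421.66647105 269.00949761]
```

View pics/n3.png

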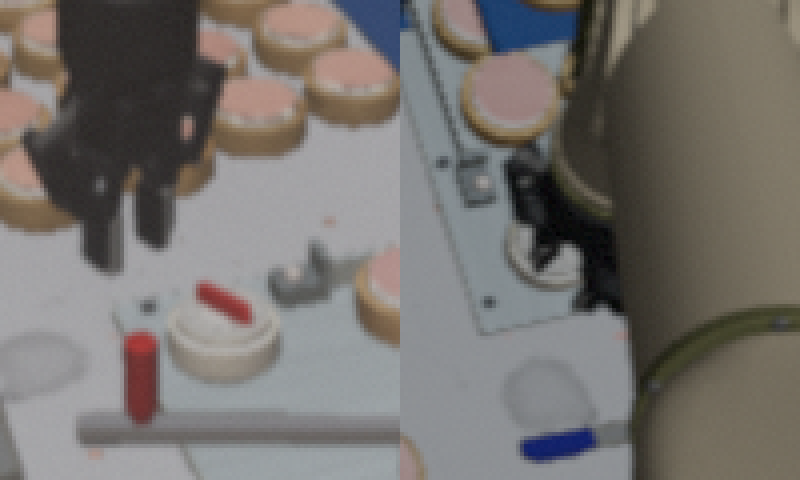

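Request:
arm_command --plan '[{"dp":[0,0,25],"spin":0},{"dp":[-14,10,0],"spin":0},{"dp":[-14,10,0],"spin":0},{"dp":[-13,10,0],"spin":0},{"dp":[0,0,0],"spin":0}]'

```text
clock: 4.7
position: [0.4887, -0.2837, 0.2245]
ee_rot: [0.615, 0.789, 0.001, 0.002]
ft_force: [0.6, -0.1, 0.6]
grip_width: 0.347
grasp_force: 0.0
```

```bash
python3 - <<'E'
from h import *
a=viewer.camera('scene');st()
p,r,o=pose(); X=p+r.apply([0,0,.171])
print(proj('scene',X))
cv2.imwrite('pics/n4.png',cv2.resize(a[270:390,280:440],None,fx=5,fy=5,interpolation=3))
E
```

```text
4.75 p [ 0.4877 -0.2832  0.2239] yang 0.246 z [ 0.003 -0.001 -1.   ] F [-0.1  0.2  0.4] w 0.355 gf 0.0 q [-0.13  0.44  0.7   1.85 -0.34  0.97  0.96]
[346.98711454 341.51962329]
```

View pics/n4.png

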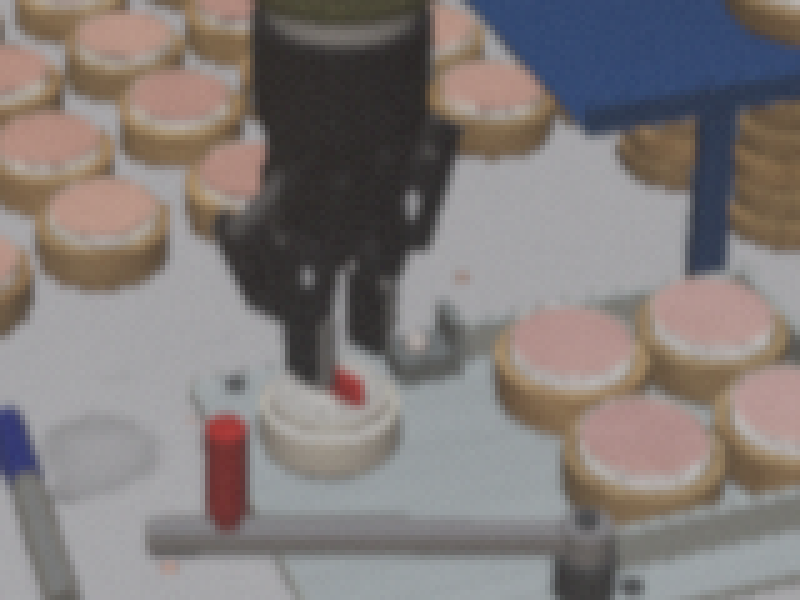

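The red grip (crop (350,388)) sits between the fingers, so I'll descend and close.

Request:
arm_command --plan '[{"dp":[0,0,7],"spin":0},{"dp":[0,0,6],"spin":0},{"dp":[0,0,0],"spin":0}]'

```text
clock: 5.05
position: [0.4863, -0.2823, 0.2083]
ee_rot: [0.615, 0.789, 0.0, -0.0]
ft_force: [-0.3, -0.4, -0.1]
grip_width: 0.351
grasp_force: 0.0
```

Request:
arm_command --plan '[{"dp":[0,0,0],"spin":0},{"dp":[0,0,0],"spin":0},{"dp":[0,0,0],"spin":0},{"dp":[0,0,0],"spin":0},{"dp":[0,0,0],"spin":0}]' --grip 1 --newtons 60

```text
clock: 5.55
position: [0.4868, -0.2828, 0.2091]
ee_rot: [0.615, 0.789, 0.0, 0.0]
ft_force: [-0.3, 1.2, 6.1]
grip_width: 0.058
grasp_force: 60.7
```

Request:
arm_command --plan '[{"dp":[0,0,-8],"spin":0},{"dp":[16,-22,0],"spin":0},{"dp":[16,-22,0],"spin":0},{"dp":[10,-5,-40],"spin":0},{"dp":[20,0,-40],"spin":0}]'

```text
clock: 6.05
position: [0.4221, -0.2352, 0.2968]
ee_rot: [0.616, 0.788, -0.001, -0.001]
ft_force: [1.9, 1.6, -0.7]
grip_width: 0.056
grasp_force: 59.8
```

```bash
python3 - <<'E'
from h import *
st()
for c in('scene','top'):
  a=viewer.camera(c)
  print([(np.round(d['position'],3).tolist(),round(d['score'],2)) for n in('timer','mat') for d in finder.find_in(c,n)[:2]])
  if c=='top':
    hsv=cv2.cvtColor(a,cv2.COLOR_BGR2HSV); m=cv2.inRange(hsv,(5,80,80),(20,220,220)); m[:, :180]=0;m[:,255:]=0;m[:295]=0;m[370:]=0
    y,x=np.nonzero(cv2.morphologyEx(m,cv2.MORPH_OPEN,np.ones((3,3))));print(x.mean(),y.mean(),x.min(),x.max(),y.min(),y.max(),ray('top',(x.min()+x.max())/2,(y.min()+y.max())/2,.005))
rows([(.47,-.1,.33),(.53,.2,.26)],40)
E
```

```text
6.05 p [ 0.4221 -0.2352  0.2968] yang 0.243 z [-0.004 -0.    -1.   ] F [ 1.9  1.6 -0.7] w 0.056 gf 59.80004668235779 q [-0.32  0.13  0.79  1.99 -0.1   1.07  0.76]
[([0.404, -0.243, 0.115], 0.6), ([0.547, 0.295, -0.003], 0.32), ([0.55, 0.297, -0.005], 0.82)]
[([0.418, -0.215, 0.122], 0.95), ([0.552, 0.302, 0.005], 0.89)]
216.1786771964462 334.5350444225074 191 241 310 359 [0.54967334 0.30386549 0.005     ]
[([30, 19, -9], 0), ([30, 19, -9], 0), ([30, 19, -9], 0), ([30, 19, -9], 0), ([35, 16, 9], 0)]
[([35, 16, 9], 0), ([35, 16, 9], 0), ([35, 16, 9], 0), ([35, 16, 9], 0), ([35, 16, 9], 0)]
[([35, 16, 9], 0), ([35, 16, 9], 0)]
```

Request:
arm_command --plan '[{"dp":[35,18,0],"spin":0},{"dp":[35,18,0],"spin":0},{"dp":[35,18,0],"spin":0},{"dp":[35,18,0],"spin":0},{"dp":[35,18,0],"spin":0}]'

```text
clock: 6.85
position: [0.4685, -0.042, 0.2953]
ee_rot: [0.615, 0.788, -0.001, -0.001]
ft_force: [0.5, -0.2, -2.8]
grip_width: 0.058
grasp_force: 59.8
```

Request:
arm_command --plan '[{"dp":[35,18,0],"spin":0},{"dp":[35,18,0],"spin":0},{"dp":[35,18,0],"spin":0},{"dp":[35,18,0],"spin":0},{"dp":[35,18,0],"spin":0}]'

```text
clock: 7.35
position: [0.5135, 0.1496, 0.2947]
ee_rot: [0.615, 0.788, -0.002, -0.001]
ft_force: [0.4, -0.2, -0.7]
grip_width: 0.063
grasp_force: 59.8
```

Request:
arm_command --plan '[{"dp":[35,18,0],"spin":0},{"dp":[35,18,0],"spin":0},{"dp":[35,18,0],"spin":0},{"dp":[33,18,0],"spin":0},{"dp":[0,0,0],"spin":0}]'

```text
clock: 7.85
position: [0.5489, 0.3054, 0.2936]
ee_rot: [0.613, 0.79, -0.001, -0.001]
ft_force: [-0.6, 0.5, -2.3]
grip_width: 0.061
grasp_force: 59.8
```

```bash
python3 - <<'E'
from h import *
st()
for c in('scene','top'):
  a=viewer.camera(c)
  print([(np.round(d['position'],3).tolist(),round(d['score'],2)) for n in('timer','mat') for d in finder.find_in(c,n)[:2]])
rows([(.55,.30,.22)],40)
E
```

```text
7.85 p [0.5489 0.3054 0.2936] yang 0.252 z [-0.003 -0.    -1.   ] F [-0.6  0.5 -2.3] w 0.061 gf 59.807040095329285 q [-0.89  0.44  0.4   1.6  -0.18  1.14 -0.19]
[([0.536, 0.291, 0.108], 0.58), ([0.549, 0.294, -0.002], 0.91)]
[([0.524, 0.341, 0.006], 0.56)]
[([1, 0, 38], 0), ([1, 0, 38], 0)]
```

Now I'll descend to contact and release.

Request:
arm_command --plan '[{"dp":[-4,0,40],"spin":0},{"dp":[0,0,30],"spin":0},{"dp":[0,0,8],"spin":0},{"dp":[0,0,6],"spin":0},{"dp":[0,0,0],"spin":0}]'

```text
clock: 8.65
position: [0.5509, 0.296, 0.2133]
ee_rot: [0.615, 0.788, 0.0, 0.0]
ft_force: [0.8, -0.2, -1.0]
grip_width: 0.057
grasp_force: 59.7
```

Request:
arm_command --plan '[{"dp":[0,0,4],"spin":0},{"dp":[0,0,2],"spin":0},{"dp":[0,0,0],"spin":0}]'

```text
clock: 8.95
position: [0.5506, 0.2963, 0.2071]
ee_rot: [0.615, 0.789, 0.0, 0.0]
ft_force: [-0.8, 0.0, -1.4]
grip_width: 0.062
grasp_force: 59.8
```

Request:
arm_command --plan '[{"dp":[0,0,2],"spin":0},{"dp":[0,0,0],"spin":0}]'

```text
clock: 9.15
position: [0.5509, 0.2962, 0.2061]
ee_rot: [0.615, 0.788, 0.001, -0.0]
ft_force: [-3.4, -1.0, 9.1]
grip_width: 0.06
grasp_force: 61.2
```

Request:
arm_command --plan '[{"dp":[0,0,0],"spin":0},{"dp":[0,0,0],"spin":0},{"dp":[0,0,0],"spin":0}]' --grip 0.3

```text
clock: 9.45
position: [0.5508, 0.2963, 0.2052]
ee_rot: [0.615, 0.789, 0.001, 0.0]
ft_force: [0.5, -0.3, 2.8]
grip_width: 0.351
grasp_force: 1.8
```

Request:
arm_command --plan '[{"dp":[0,0,-30],"spin":0},{"dp":[0,0,-45],"spin":0},{"dp":[0,0,-45],"spin":0},{"dp":[-40,0,-40],"spin":0},{"dp":[-40,0,0],"spin":0}]' --grip -1

```text
clock: 9.95
position: [0.5697, 0.2239, 0.3655]
ee_rot: [0.614, 0.79, 0.004, 0.001]
ft_force: [1.6, -1.0, -0.7]
grip_width: 0.996
grasp_force: 0.0
```

```bash
python3 - <<'E'
from h import *
st()
for c in('scene','top'):
  a=viewer.camera(c)
  print([(np.round(d['position'],3).tolist(),round(d['score'],2)) for n in('timer','mat','keeper_knob') for d in finder.find_in(c,n)[:2]])
E
```

```text
9.95 p [0.5697 0.2239 0.3655] yang 0.249 z [ 0.007  0.005 -1.   ] F [ 1.6 -1.  -0.7] w 0.996 gf 0.0 q [-0.81  0.34  0.46  1.58 -0.16  1.25 -0.08]
[([0.542, 0.286, 0.022], 0.5), ([0.534, 0.274, -0.001], 0.63), ([0.431, -0.369, 0.044], 0.79)]
[([0.543, 0.302, 0.031], 0.85), ([0.57, -0.328, 0.231], 0.56), ([0.436, -0.364, 0.048], 0.64)]
```

The timer stands on the mat at about (0.545, 0.295). The tool can't lean, so I'll push the knob with the outer finger's back. The wrist stays in front of the shelf that way.

```bash
python3 - <<'E'
from h import *
print(ray('top',570,268,.1),ray('top',560,280,.0))
rows([(.45,-.1,.37),(.37,-.25,.37),(.346,-.424,.37)],42,-.77,8)
E
```

```text
[ 0.27535981 -0.58243898  0.1       ] [ 0.27127003 -0.60263532  0.        ]
[([-32, -22, -1], -0.096), ([-29, -25, -1], -0.096), ([-27, -27, -1], -0.096), ([-24, -30, -1], -0.096), ([-21, -32, -1], -0.096)]
[([-18, -34, -1], -0.096), ([-15, -35, -1], -0.096), ([-11, -37, -1], -0.096), ([-8, -38, -1], 0), ([-2, -34, 0], 0)]
[([-2, -34, 0], 0), ([-2, -34, 0], 0), ([-2, -34, 0], 0), ([-2, -34, 0], 0), ([-14, -32, 0], 0)]
[([-14, -32, 0], 0), ([-14, -32, 0], 0), ([-14, -32, 0], 0), ([-14, -32, 0], 0)]
```

Request:
arm_command --plan '[{"dp":[-32,-22,-1],"spin":-0.1},{"dp":[-29,-25,-1],"spin":-0.1},{"dp":[-27,-27,-1],"spin":-0.1},{"dp":[-24,-30,-1],"spin":-0.1},{"dp":[-21,-32,-1],"spin":-0.1}]'

```text
clock: 10.85
position: [0.5021, 0.0423, 0.3648]
ee_rot: [0.398, 0.917, -0.0, -0.0]
ft_force: [0.6, -0.6, -0.0]
grip_width: 1.002
grasp_force: 0.0
```

Request:
arm_command --plan '[{"dp":[-18,-34,-1],"spin":-0.1},{"dp":[-15,-35,-1],"spin":-0.1},{"dp":[-11,-37,-1],"spin":-0.07},{"dp":[-8,-38,-1],"spin":0},{"dp":[-2,-34,0],"spin":0}]'

```text
clock: 11.35
position: [0.4356, -0.1338, 0.3691]
ee_rot: [0.274, 0.962, -0.0, 0.0]
ft_force: [0.5, -0.0, 0.5]
grip_width: 1.002
grasp_force: 0.0
```

Request:
arm_command --plan '[{"dp":[-2,-34,0],"spin":0},{"dp":[-2,-34,0],"spin":0},{"dp":[-2,-34,0],"spin":0},{"dp":[-2,-34,0],"spin":0},{"dp":[-14,-32,0],"spin":0}]'

```text
clock: 11.85
position: [0.3652, -0.2875, 0.369]
ee_rot: [0.273, 0.962, 0.001, 0.0]
ft_force: [-0.1, 0.9, 0.4]
grip_width: 0.998
grasp_force: 0.0
```

Request:
arm_command --plan '[{"dp":[-14,-32,0],"spin":0},{"dp":[-14,-32,0],"spin":0},{"dp":[-14,-32,0],"spin":0},{"dp":[-14,-32,0],"spin":0},{"dp":[0,0,0],"spin":0}]'

```text
clock: 12.35
position: [0.3452, -0.4283, 0.3685]
ee_rot: [0.276, 0.961, -0.002, -0.001]
ft_force: [-0.4, -0.2, -0.0]
grip_width: 0.999
grasp_force: 0.0
```

```bash
cat >> h.py <<'E'
def tr():  # TCP in tray and in hinge polar terms
    p,r,o=pose(); c,s=np.cos(-.2244),np.sin(-.2244); d=p[:2]-[.5395,-.3317]; t=np.array([c*d[0]+s*d[1],-s*d[0]+c*d[1]])
    m=r.as_matrix(); th=np.arctan2(m[1,1],m[0,1])+.2244; h=t-[0,-.09]
    X=np.array([-np.sin(th),np.cos(th)]);Y=np.array([np.cos(th),np.sin(th)])
    print('tray',np.round(t,4),'z',p[2].round(4),'th',th.round(3),'along',(h@X).round(4),'perp',(h@Y).round(4))
E
python3 - <<'E'
from h import *
st();tr()
rows([(.346,-.424,.205)],42)
E
```

```text
12.35 p [ 0.3452 -0.4283  0.3685] yang 1.012 z [-0.003 -0.003 -1.   ] F [-0.4 -0.2 -0. ] w 0.999 gf 0.0 q [-0.04  0.28  1.    1.75 -0.24  1.24  2.04]
tray [-0.1679 -0.1374] z 0.3685 th 1.237 along 0.1431 perp -0.0999
[([0, 1, 41], 0), ([0, 1, 41], 0), ([0, 1, 41], 0), ([0, 1, 41], 0)]
```

Request:
arm_command --plan '[{"dp":[0,0,41],"spin":0},{"dp":[0,0,41],"spin":0},{"dp":[0,0,41],"spin":0},{"dp":[0,0,40],"spin":0},{"dp":[0,0,0],"spin":0}]'

```text
clock: 12.85
position: [0.346, -0.4226, 0.2016]
ee_rot: [0.273, 0.962, 0.002, -0.004]
ft_force: [-0.1, -0.0, 0.2]
grip_width: 0.994
grasp_force: 0.0
```

```bash
python3 - <<'E'
from h import *
st();tr()
a=viewer.camera('scene')
cv2.imwrite('pics/n5.png',cv2.resize(a[270:420,240:440],None,fx=4,fy=4,interpolation=3))
E
```

```text
12.85 p [ 0.346  -0.4226  0.2016] yang 1.018 z [-0.007  0.006 -1.   ] F [-0.1 -0.   0.2] w 0.994 gf 0.0 q [ 0.1   0.5   0.85  1.91 -0.46  0.95  2.19]
tray [-0.1684 -0.1317] z 0.2016 th 1.242 along 0.1459 perp -0.0938
```

View pics/n5.png

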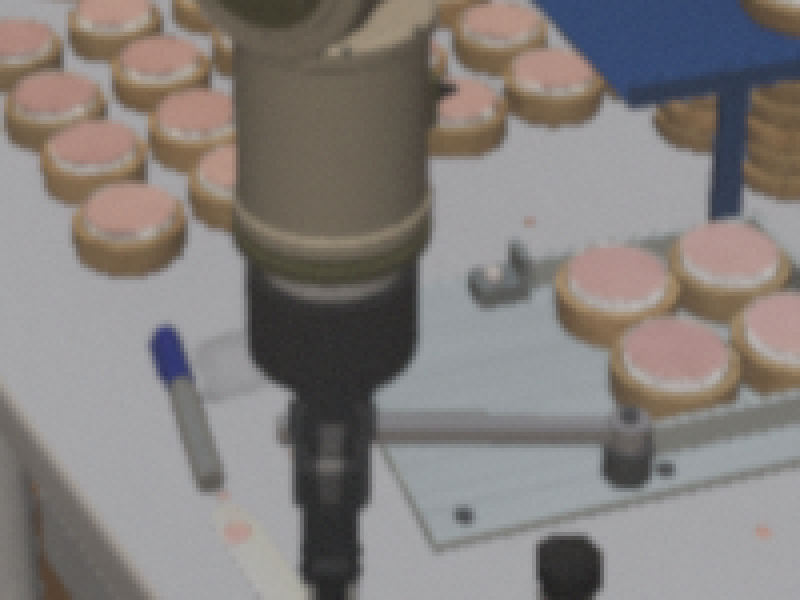

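Request:
arm_command --plan '[{"dp":[0,14,-4],"spin":0},{"dp":[0,12,0],"spin":0},{"dp":[6,15,0],"spin":0.1},{"dp":[6,15,0],"spin":0.1},{"dp":[6,15,0],"spin":0.1}]'

```text
clock: 13.4
position: [0.3741, -0.3561, 0.2119]
ee_rot: [0.416, 0.909, 0.0, 0.001]
ft_force: [0.0, -1.1, 0.5]
grip_width: 0.995
grasp_force: 0.9
```

```bash
python3 - <<'E'
from h import *
st();tr()
for c in('scene','top'):
  viewer.camera(c);print([(np.round(d['position'],3).tolist(),round(d['score'],2)) for n in('keeper_knob','timer') for d in finder.find_in(c,n)[:2]])
E
```

```text
13.4 p [ 0.3741 -0.3561  0.2119] yang 0.712 z [ 0.003 -0.001 -1.   ] F [ 0.  -1.1  0.5] w 0.995 gf 0.898441010285751 q [-0.13  0.45  0.96  1.99 -0.46  0.94  1.77]
tray [-0.1558 -0.0606] z 0.2119 th 0.937 along 0.143 perp -0.0686
[([0.474, -0.377, 0.043], 0.72), ([0.542, 0.287, 0.025], 0.72)]
[([0.472, -0.369, 0.046], 0.74), ([0.579, -0.323, 0.232], 0.19), ([0.546, 0.302, 0.029], 0.58)]
```

Request:
arm_command --plan '[{"dp":[6,15,2],"spin":0.1},{"dp":[6,15,2],"spin":0.1},{"dp":[6,15,0],"spin":0.1},{"dp":[6,15,0],"spin":0.1},{"dp":[0,0,0],"spin":0}]'

```text
clock: 14.2
position: [0.414, -0.3041, 0.2085]
ee_rot: [0.587, 0.81, 0.002, 0.002]
ft_force: [-2.8, 10.4, 31.0]
grip_width: 1.001
grasp_force: 13.0
```

```bash
python3 - <<'E'
from h import *
st();tr()
E
```

```text
14.2 p [ 0.414  -0.3041  0.2085] yang 0.317 z [ 0.006  0.001 -1.   ] F [-2.8 10.4 31. ] w 1.001 gf 13.008946248446591 q [-0.32  0.49  1.05  2.   -0.53  0.95  1.31]
tray [-0.1285 -0.001 ] z 0.2085 th 0.541 along 0.1425 perp -0.0642
```

Request:
arm_command --plan '[{"dp":[0,-2,-5],"spin":0},{"dp":[0,0,-3],"spin":0},{"dp":[0,0,0],"spin":0}]'

```text
clock: 14.5
position: [0.4085, -0.3058, 0.2143]
ee_rot: [0.587, 0.809, 0.0, 0.0]
ft_force: [-0.5, -0.6, -0.4]
grip_width: 0.999
grasp_force: 0.0
```

```bash
python3 - <<'E'
from h import *
st();tr()
a=viewer.camera('scene');b=viewer.camera('top')
for c in('scene','top'):print([(np.round(d['position'],3).tolist(),round(d['score'],2)) for d in finder.find_in(c,'keeper_knob')[:2]])
cv2.imwrite('pics/n6.png',np.hstack([cv2.resize(a[270:420,290:390],None,fx=4,fy=4,interpolation=3),cv2.resize(b[170:320,380:480],None,fx=4,fy=4,interpolation=3)]))
E
```

```text
14.5 p [ 0.4085 -0.3058  0.2143] yang 0.316 z [ 0. -0. -1.] F [-0.5 -0.6 -0.4] w 0.999 gf 0.0 q [-0.33  0.48  1.06  2.   -0.52  0.96  1.31]
tray [-0.1335 -0.0039] z 0.2143 th 0.54 along 0.1425 perp -0.0702
[([0.493, -0.352, 0.042], 0.87)]
[([0.473, -0.274, 0.045], 0.53)]
```

View pics/n6.png

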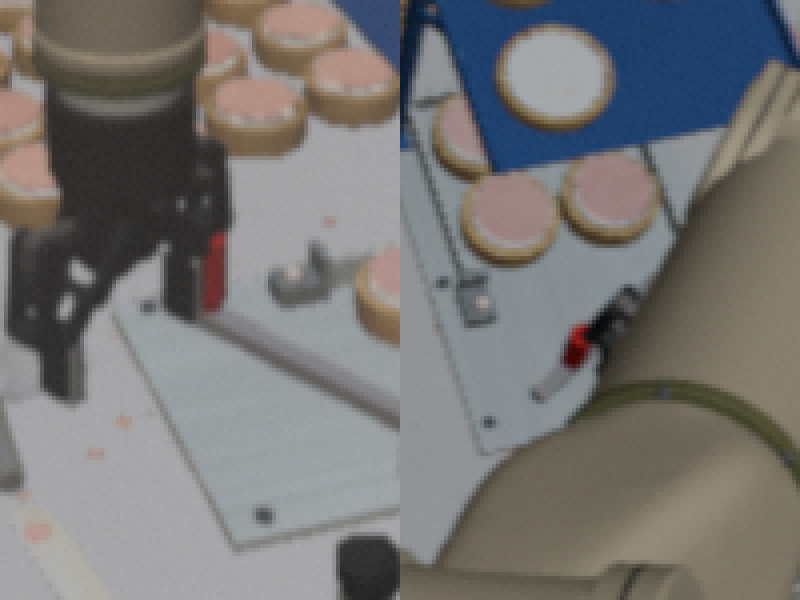

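The finger's back stands against the red knob (crop (215,270)) and the bar is at about 0.55 rad. I'll carry on.

Request:
arm_command --plan '[{"dp":[1,5,0],"spin":0},{"dp":[7,15,0],"spin":0.1},{"dp":[7,15,0],"spin":0.1},{"dp":[7,15,0],"spin":0.1},{"dp":[0,0,0],"spin":0}]'

```text
clock: 15.2
position: [0.4545, -0.271, 0.2136]
ee_rot: [0.701, 0.713, -0.0, -0.0]
ft_force: [-0.6, 0.6, 0.5]
grip_width: 0.999
grasp_force: 0.0
```

```bash
python3 - <<'E'
from h import *
st();tr()
E
```

```text
15.2 p [ 0.4545 -0.271   0.2136] yang 0.018 z [-0. -0. -1.] F [-0.6  0.6  0.5] w 0.999 gf 0.0 q [-0.44  0.56  1.1   1.95 -0.6   1.    0.97]
tray [-0.0964  0.0403] z 0.2136 th 0.243 along 0.1496 perp -0.0623
```

Request:
arm_command --plan '[{"dp":[4,15,0],"spin":0.1},{"dp":[4,12,0],"spin":0.1},{"dp":[0,0,0],"spin":0.04},{"dp":[0,0,0],"spin":0}]'

```text
clock: 15.6
position: [0.4794, -0.2657, 0.2138]
ee_rot: [0.781, 0.624, -0.0, -0.0]
ft_force: [-0.7, -0.0, 0.3]
grip_width: 0.999
grasp_force: 0.0
```

```bash
python3 - <<'E'
from h import *
st();tr()
a=viewer.camera('scene');b=viewer.camera('top')
for c in('scene','top'):print([(np.round(d['position'],3).tolist(),round(d['score'],2)) for d in finder.find_in(c,'keeper_knob')[:2]])
cv2.imwrite('pics/n7.png',np.hstack([cv2.resize(a[240:390,310:410],None,fx=4,fy=4,interpolation=3),cv2.resize(b[170:320,380:480],None,fx=4,fy=4,interpolation=3)]))
E
```

```text
15.6 p [ 0.4794 -0.2657  0.2138] yang -0.222 z [-0.001 -0.    -1.   ] F [-0.7 -0.   0.3] w 0.999 gf 0.0 q [-0.46  0.64  1.13  1.91 -0.67  1.04  0.74]
tray [-0.0733  0.051 ] z 0.2138 th 0.002 along 0.1411 perp -0.073
[([0.529, -0.342, 0.042], 0.9)]
[]
```

View pics/n7.png

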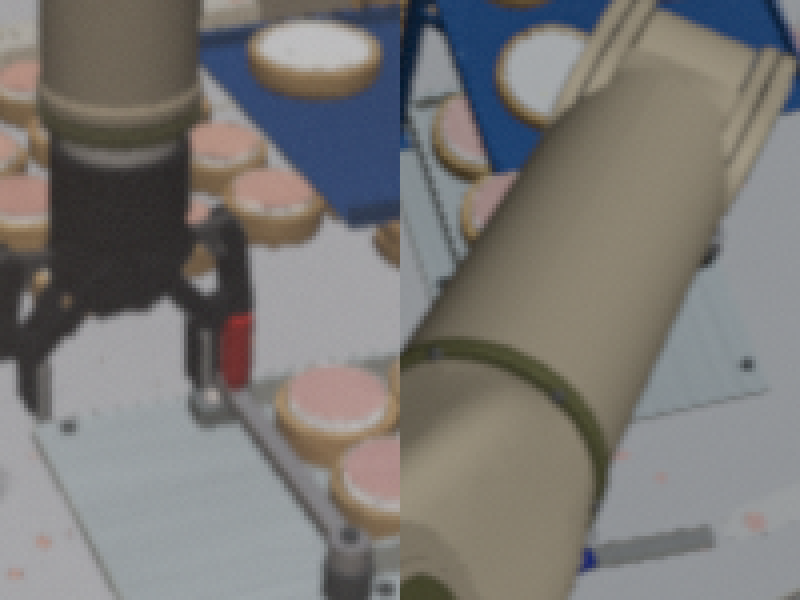

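Request:
arm_command --plan '[{"dp":[0,4,0],"spin":0},{"dp":[0,2,0],"spin":0},{"dp":[0,0,0],"spin":0}]'

```text
clock: 16.1
position: [0.486, -0.2668, 0.2141]
ee_rot: [0.782, 0.624, 0.0, 0.0]
ft_force: [0.3, -0.3, -0.2]
grip_width: 1.006
grasp_force: 0.0
```

Request:
arm_command --plan '[{"dp":[0,2,0],"spin":0},{"dp":[0,1,0],"spin":0},{"dp":[0,0,0],"spin":0}]'

```text
clock: 16.4
position: [0.4883, -0.2674, 0.2139]
ee_rot: [0.782, 0.624, -0.0, -0.0]
ft_force: [-3.0, 1.2, 1.6]
grip_width: 1.002
grasp_force: 1.7
```

```bash
python3 - <<'E'
from h import *
st();tr()
viewer.camera('scene');print([(np.round(d['position'],3).tolist(),round(d['score'],2)) for d in finder.find_in('scene','keeper_knob')[:2]])
E
```

```text
16.4 p [ 0.4883 -0.2674  0.2139] yang -0.224 z [-0.001  0.001 -1.   ] F [-3.   1.2  1.6] w 1.002 gf 1.6703637008322403 q [-0.44  0.65  1.12  1.88 -0.68  1.05  0.73]
tray [-0.0642  0.0513] z 0.2139 th 0.0 along 0.1413 perp -0.0642
[([0.531, -0.35, 0.043], 0.82)]
```

Request:
arm_command --plan '[{"dp":[0,2,0],"spin":0},{"dp":[0,1,0],"spin":0},{"dp":[0,0,0],"spin":0}]'

```text
clock: 16.8
position: [0.4895, -0.2679, 0.2138]
ee_rot: [0.782, 0.623, -0.001, -0.003]
ft_force: [-17.9, 7.4, 15.9]
grip_width: 1.002
grasp_force: 10.3
```

Request:
arm_command --plan '[{"dp":[0,2,0],"spin":0},{"dp":[0,1,0],"spin":0},{"dp":[0,0,0],"spin":0}]'

```text
clock: 17.1
position: [0.4905, -0.2685, 0.2135]
ee_rot: [0.782, 0.623, -0.001, -0.005]
ft_force: [-32.8, 16.4, 27.0]
grip_width: 1.001
grasp_force: 18.1
```

Request:
arm_command --plan '[{"dp":[0,-6,0],"spin":0},{"dp":[0,-15,0],"spin":0},{"dp":[0,-20,0],"spin":0},{"dp":[0,-30,0],"spin":0},{"dp":[0,0,0],"spin":0}]'

```text
clock: 17.6
position: [0.4223, -0.2528, 0.2135]
ee_rot: [0.782, 0.623, 0.0, -0.001]
ft_force: [1.0, -0.3, -0.6]
grip_width: 1.0
grasp_force: 0.0
```

```bash
python3 - <<'E'
from h import *
st();tr()
a=viewer.camera('scene');print([(np.round(d['position'],3).tolist(),round(d['score'],2)) for d in finder.find_in('scene','keeper_knob')[:2]])
hsv=cv2.cvtColor(a,cv2.COLOR_BGR2HSV); m=cv2.inRange(hsv,(0,170,70),(6,255,255))|cv2.inRange(hsv,(174,170,70),(180,255,255))
n,l,s,c=cv2.connectedComponentsWithStats(m)
for i in range(1,n):
    if s[i,4]>15: print(s[i],c[i])
x=np.load('tray.npy');
for ang in (0,.05,.1,.15,.2):
    lx,ly=-.145*np.sin(ang),-.09+.145*np.cos(ang); co,si=np.cos(x[2]),np.sin(x[2])
    w=[x[0]+co*lx-si*ly,x[1]+si*lx+co*ly]; print(ang,np.round(w,3),proj('scene',w+[.09]),proj('scene',w+[.05]))
cv2.imwrite('pics/n8.png',cv2.resize(a[270:390,310:440],None,fx=5,fy=5,interpolation=3))
E
```

```text
17.6 p [ 0.4223 -0.2528  0.2135] yang -0.226 z [-0.001  0.002 -1.   ] F [ 1.  -0.3 -0.6] w 1.0 gf 0.0 q [-0.56  0.54  1.22  2.05 -0.62  0.99  0.76]
tray [-0.1318  0.0509] z 0.2135 th -0.002 along 0.1406 perp -0.1321
[([0.536, -0.334, 0.043], 0.68)]
[201 215   8   9  16] [204.9375 219.5625]
0 [ 0.552 -0.278] [369.7277598  317.62584573] [369.32607159 332.8338604 ]
0.05 [ 0.545 -0.277] [366.73608204 318.2424626 ] [366.37550972 333.47139529]
0.1 [ 0.537 -0.276] [363.80142983 318.94280528] [363.48124679 334.19568621]
0.15 [ 0.53  -0.275] [360.92915462 319.72625467] [360.64858851 335.00607751]
0.2 [ 0.523 -0.275] [358.12463817 320.59210259] [357.88286809 335.90181946]
```

```bash
python3 - <<'E'
from h import *
a=viewer.camera('scene')
hsv=cv2.cvtColor(a,cv2.COLOR_BGR2HSV); m=cv2.inRange(hsv,(0,120,50),(8,255,255))|cv2.inRange(hsv,(172,120,50),(180,255,255))
n,l,s,c=cv2.connectedComponentsWithStats(m[290:350,330:400])
for i in range(1,n):
    if s[i,4]>8: print(s[i]+[330,290,0,0,0],c[i]+[330,290])
# bar edges: grey profile across bar near r=100mm for angle
x=np.load('tray.npy'); co,si=np.cos(x[2]),np.sin(x[2]); best=[]
print(a[300:345,360:380].astype(int).std(axis=2).round()[::3,::2])
E
```

```text
[368 317   6  19  90] [370.01111111 325.6       ]
[[12. 17. 20.  7.  1.  3.  9. 11. 13. 17.]
 [18. 17. 14.  4.  2.  1.  1.  2.  0.  1.]
 [17. 14.  6.  0.  1.  0.  1.  1.  0.  2.]
 [ 3.  1.  2.  1.  0.  1.  1.  2.  1.  1.]
 [ 1.  1.  1.  1.  1.  2.  0.  1.  1.  1.]
 [ 1.  2.  1.  1.  2.  3.  2.  1.  0.  1.]
 [ 1.  1.  1.  8. 44. 49. 45. 15.  1.  2.]
 [ 2.  1.  1.  6. 28. 34. 31.  9.  1.  1.]
 [ 0.  1.  1.  8. 26. 30. 26.  8.  0.  1.]
 [ 1.  2.  1.  9. 27. 30. 25.  7.  1.  1.]
 [ 1.  0.  1. 10. 28. 29. 24.  5.  1.  1.]
 [ 1.  1.  2. 11. 26. 29. 23.  3.  1.  1.]
 [ 1.  2.  2.  4. 14. 18.  8.  2.  2.  3.]
 [ 0.  4.  4.  0.  2.  1.  1.  1.  2.  7.]
 [ 1.  1.  1.  1.  2.  2.  1.  1.  1.  3.]]
```

View pics/n8.png

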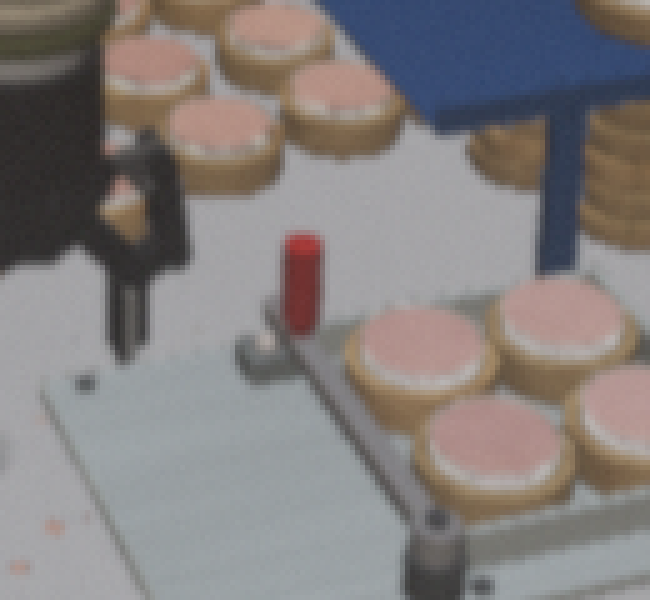

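The knob column is at 370 px, matching the shut prediction of 369.7. The bar lies against its stop with the spring ball in front of it (crop (265,338)), and the 35 N push met a hard stop. The tins look unmoved.

```bash
python3 - <<'E'
from h import *
viewer.camera('top');print([(np.round(d['position'],3).tolist(),round(d['score'],2)) for n in ('timer','mat') for d in finder.find_in('top',n)[:2]])
print(manip.hand_in())
E
```

```text
[([0.546, 0.298, 0.028], 0.77), ([0.546, 0.3, 0.005], 0.64)]
the job is handed in; nothing more can be done
None
```

I've handed the job in, but it returned no verdict: the last camera checks show the timer centred on the mat to within a few mm, the keeper bar shut against its stop, and the tins in place; I viewed 12 pictures, two over the limit of 10.

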